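Turn the box in the vice and fit its lid

ROBOT

A 6-joint arm with a two-finger parallel gripper is mounted at the origin on the work surface. World frame = base frame: x ahead of the robot, y to its left, z up, the work surface at z = 0. Lengths are in m, angles in rad, forces in N, time in s.
With the tool pointing down it reaches from about 0.25 to 0.85 m from the base axis. Payload 12.5 kg.
Tool frame: the origin (TCP) lies midway between the tips of the shut fingers; the grasp point (between the pads) lies 19 mm behind it; z points along the fingers, y is the direction in which the jaws open and shut (so a half turn about z gives the same grasp; the last joint's range is limited). The gripper opens to 93 mm and grips with 3 to 60 N. Pads are 15 mm wide; open, the fingers measure 128 mm over their backs; the gripper's body (75 mm by 188 mm) begins 65 mm behind the grasp point.
Start: joints at [1.12, 0.351, 1.652, -0, 1.139, -0.085], TCP at [0.197, 0.514, 0.219] pointing down, gripper open.
Joint ranges: [-2.75, 2.75], [-0.79, 2.1], [0.01, 2.65], [-1.57, 4.71], [0.07, 3.14], [-2.87, 2.87]. Speed limits (rad/s): [2.22, 2.22, 2.79, 3.14, 3.14, 3.14].

INTERFACE

Orientations are given as a rotation vector (axis times angle).
In Python, from rig import manip gives the robot as it stands. The module is installed in compiled form; this text tells all that it offers.
- The arm moves only by the tool step_arm, never from a script. Its argument "motion" is one flat list of numbers, 6 for each row, row after row: the shift along the tool's x, y, z in m, then the turn, a rotation vector about the tool's x, y, z in degrees. A call has exactly 8 rows; each row is the pose to reach, as a shift and turn from the pose commanded when the call began, along the tool's axes at that moment; what a row does not reach only later rows make up. A row lasts 1/10 s, in which the tool goes at most 50 mm and 8.59 degrees, less where a joint would pass 70% of its speed; a pose out of reach is approached as far as the arm can. A call with a gripper value outside its range is refused whole. "grip" is the closure, from 0 (fully open) to 1 (shut), set as the call begins (left out, the last holds). The fingers move at their own pace and stop on an object; the grip force is fixed at half the most. Time passes only in rows, so rows that repeat a pose let the fingers close, or fill a call up. It gives the time, the measured TCP pose, the force and the opening at its end, in the units of the state.
- manip.get_obs(): the state, without advancing time (a new reading comes with each control period).
- manip.capture(name): name is "side" or "top" or "wrist"; returns a dict with "pixels" (480x640x3 uint8, red, green, blue), "intrinsics" (3x3 intrinsics, pixels), "world_to_cam" (4x4, takes a point from world to camera coordinates). Camera axes: x right, y up, looking along -z (the intrinsics and any distortion apply to the point x, -y, -z); pixel columns grow to the right and rows downward; lengths in m; the calibration is good to about 2 mm. A picture is of the moment at which its call begins. There is no depth.
- manip.job_done(): hands the job in, once; it reports no verdict.
Trained networks look in a picture, given as the dict that the camera call returned (one of the last four; its "shot" number tells which), for a name from the list of things; names that differ only in an ending like _2 or _b are one class to them, and where a whole thing is asked for, a point or a joint stands for the part that bears it (a point fixed in the world has none). Each returns a list of dicts, best first, with "p" (0 to 1); they miss things now and then, are a little off and sometimes report something else, mostly with a low value. They report only what shows in the picture. A call takes as long as a camera call.
- manip.masks_of(name, picture): "region" (480x640 bool, what is visible of it) and "rect" ([left, top, right, bottom] in pixels, round what is visible of it).
- manip.mark_of(name, picture): "at" ([column, row] in pixels: a listed point, or the origin of a listed thing).
The state is a dict: "time_s": time; "joint_positions": joint angles; "dq": joint speeds; "tau": joint torques, N m; "tcp_pos": TCP position; "tool_rot": TCP orientation; "contact_force": force on the tool from outside, world axes, zero at the start; "wrist_torque": the same for the moment, N m; "gripper_width": finger opening in m.
Only numpy, scipy, OpenCV 4.12 (cv2) and the standard library are available. Lean on these libraries where they do the work, as an engineer would, in place of code of your own. Each camera call takes 0.05 s, during which the arm holds its last target. There are 200 camera calls.

TASK

The small wooden box in the bench vice stands on end: pull the sliding jaw open, give the box a quarter turn so that its open front faces straight up, set it back down on the vice bed at about the middle of the jaws, and push the jaw in until the box is held snug and square. Then lay the lid, handle upward, into the rebate round the open front so that it lies flush, ready to be pinned. Leave the other things on the bench where they are.

Things in the scene. Friction and masses are not known exactly. Their poses are not given: they have to be found in the camera images.
- vice: Grey iron bench vice, fixed. Origin: underside centre, on the bench. x: slide direction, from handle (-x, robot side) to fixed jaw (+x); y along the jaws; z up. Base x -80 to +87 mm, 100 mm wide, lugs to y +-73 mm (18 mm high). Flat bed at z = 30 mm. Jaws 120 mm wide (y), tops at z = 54 mm (56 at the moving jaw's back): about 25 mm above the bed. Fixed cheek's face at x = +50 mm.
- vice_bed (a point): Point on top of the vice bed (z = 30 mm of the vice, x = +20 mm), midway along the jaws and 30 mm from the fixed cheek's face: below the middle of the 60 mm wide box when it is clamped. Axes as the vice.
- jaw (a joint): Travel of the sliding jaw, m. 0 = cheeks 60 mm apart (snug on the box); positive = farther open (towards vice -x), to 0.036; negative = closed more. Friction of about 6 N holds it wherever it is left; no spring. Starts snug on the box. The jaw is 32 mm thick; its cheek's face is at vice x = -10 mm minus this value.
- jaw_handle (a point): Middle of the sliding jaw's dark turned wooden handle, on its axis, 44 mm above the bench; at vice x = -118 mm when the jaw is at 0. The handle is a level bar along the vice's x, 90 mm long, 30 mm thick; it moves with the jaw and does not turn. It can be pinched from above across vice y; at its middle the bench below is free. Axes as the vice.
- box: Plain pine box, about 0.2 kg, 60 mm wide (x), 70 mm deep (y), 110 mm long (z), hollow, open at its +y face (front), closed back at y = -35 mm. Origin: centre of the 60 x 70 mm end on which it stands at the start. It starts upright on the vice bed, clamped across its width, axes parallel to the vice's, so the front faces along the jaws to vice +y. At the end its y must point up.
- box_front (a point): Middle of the box's open front in the plane of the rim (y = +35, z = +55 mm of the box; axes as the box). Walls are 10 mm thick; a rebate 52 mm (x) by 102 mm (z), 6 mm deep, runs round the opening for the lid, leaving a 4 mm rim and a 6 mm wide ledge at y = +29 mm. The opening inside is 40 x 90 mm.
- lid: Plain pine lid lying on the bench, about 0.05 kg: board 49 mm (x) by 99 mm (y), 6 mm thick, with a straight batten handle on top, 18 mm wide (x), 60 mm long (y), 20 mm high: 26 mm in all. Origin: centre of the board's underside; z up, y along its length. In the rebate it has 1.5 mm of play on each side and fits either way round.
- lid_grip (a point): Point in the lid's handle, on the middle, 20 mm above the underside of the board. Axes as the lid.
- glue: Bystander: glass glue jar, 60 mm diameter, 85 mm high; origin at the centre of its base.
- book: Bystander: closed book lying flat, 115 x 165 x 28 mm; origin at the centre of its underside.
- owl: Bystander: wooden owl cut-out on a base of 50 x 100 mm, about 125 mm high; origin at the centre of its underside.
- hammer: Bystander: hammer lying flat, 240 mm long; origin about its middle.

How it is judged:
By the outcome, as a careful person would: the job done as asked, in the order asked, and still so for the second after the job is handed in, with the robot touching nothing.
It also fails if it takes over 72 s, if anything falls off the work surface, if the arm or the gripper's body presses on something with over 40 N, if the wrist force passes 120 N, or if a joint passes its speed limit or range.

## Working session

There is one attempt and no reset: what is moved stays moved. The work goes in short steps, Python scripts to look and compute and a tool call to move; the robot and the scene stay as the last step left them, time stands still between calls to the robot, and variables do not carry over. Pictures are saved under pics/ and viewed, about 8 in all and at most 12, crops included, and the job is handed in when it is done.

Besides the shell and the picture viewer there is one more tool, called after "Call:" by a JSON object that holds its "op" and its "data", one argument or row to a line. step_arm: Moves the arm, as the interface text tells. Its arguments: {"type":"object","properties":{"motion":{"type":"array","items":{"type":"number"}},"grip":{"type":"number"}},"required":["motion"]}

```bash
mkdir -p pics
cat > h.py <<'E'
import numpy as np, cv2
from rig import manip
from scipy.spatial.transform import Rotation as R
from scipy.optimize import least_squares
def cap(n,save=None):
    c=manip.capture(n)
    if save: cv2.imwrite('pics/'+save,c['pixels'][:,:,::-1])
    return c
def ray(c,uv):
    W=c['world_to_cam'];K=c['intrinsics']
    d=np.linalg.inv(K)@np.array([uv[0],uv[1],1.]);d=np.array([d[0],-d[1],-d[2]])
    return -W[:3,:3].T@W[:3,3],W[:3,:3].T@d
def onz(c,uv,z):
    o,d=ray(c,uv);return o+d*(z-o[2])/d[2]
def proj(c,P):
    p=c['world_to_cam'][:3,:3]@np.asarray(P)+c['world_to_cam'][:3,3]
    q=c['intrinsics']@np.array([p[0],-p[1],-p[2]]);return q[:2]/q[2]
def tri(cs,uvs):
    A=0;b=0
    for c,u in zip(cs,uvs):
        o,d=ray(c,u);d=d/np.linalg.norm(d);M=np.eye(3)-np.outer(d,d);A=A+M;b=b+M@o
    return np.linalg.solve(A,b)
def intool(P):
    s=manip.get_obs();return R.from_rotvec(s['tool_rot']).as_matrix().T@(np.asarray(P)-s['tcp_pos'])
E
python3 - <<'E'
from h import *
np.set_printoptions(precision=4,suppress=True)
cs=[cap('side','side0.png'),cap('top','top0.png'),cap('wrist','w0.png')]
for c in cs: print(c.keys(), 'cam at',ray(c,(320,240))[0])
for n in ['vice','vice_bed','jaw_handle','box','box_front','lid','lid_grip','glue','book','owl','hammer']:
    r=[manip.mark_of(n,c) for c in cs]
    print(n,[(np.round(x[0]['at'],1).tolist(),round(x[0]['p'],2)) if x else None for x in r],
     tri(cs[:2],[r[0][0]['at'],r[1][0]['at']]) if r[0] and r[1] else None)
s=manip.get_obs();print(s['time_s'],R.from_rotvec(s['tool_rot']).as_matrix())
import cv2
a=cv2.resize(cs[0]['pixels'],(800,600));
cv2.imwrite('pics/a.png',a[:,:,::-1]);cv2.imwrite('pics/b.png',cv2.resize(cs[1]['pixels'],(800,600))[:,:,::-1])
E
```

```text
dict_keys(['pixels', 'intrinsics', 'world_to_cam', 'shot']) cam at [ 0.3093 -0.9596  1.2781]
dict_keys(['pixels', 'intrinsics', 'world_to_cam', 'shot']) cam at [0.3765 0.0736 1.4767]
dict_keys(['pixels', 'intrinsics', 'world_to_cam', 'shot']) cam at [0.1326 0.5363 0.3845]
vice [([334.6, 291.5], 0.86), ([360.2, 248.6], 0.89), None] [ 0.5835 -0.0793 -0.0013]
vice_bed [([342.8, 284.1], 0.58), ([363.1, 236.3], 0.76), None] [ 0.6116 -0.0836  0.0336]
jaw_handle [([289.7, 280.7], 0.74), ([350.4, 279.7], 0.9), None] [ 0.4694 -0.0446  0.0459]
box [([342.5, 283.5], 0.62), ([361.3, 236.1], 0.87), None] [ 0.6126 -0.0784  0.0295]
box_front [([340.6, 261.6], 0.85), ([349.3, 230.4], 0.58), None] [ 0.6186 -0.0367  0.0796]
lid [([288.4, 222.2], 0.92), ([260.4, 262.9], 0.76), None] [ 0.5208  0.2359 -0.0116]
lid_grip [([289.0, 216.7], 0.73), ([262.8, 263.3], 0.96), None] [0.5187 0.2242 0.0265]
glue [([351.5, 220.3], 0.97), ([283.5, 206.1], 0.75), None] [0.708  0.1666 0.0201]
book [([340.6, 287.3], 0.15), ([171.9, 264.9], 0.77), None] [ 0.7551  0.8139 -1.193 ]
owl [([333.0, 191.0], 0.72), ([227.6, 207.6], 0.86), None] [ 0.701   0.3497 -0.015 ]
hammer [([333.0, 402.9], 0.77), ([465.8, 277.5], 0.88), None] [ 0.4955 -0.41   -0.002 ]
1.8 [[-0.9338  0.3577  0.    ]
 [ 0.3577  0.9338 -0.    ]
 [-0.     -0.     -1.    ]]
```

View pics/a.png

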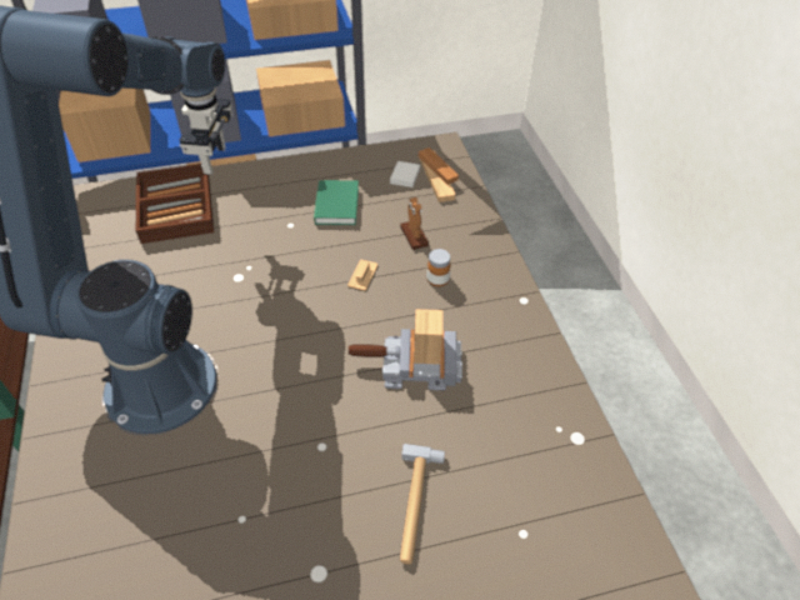

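View pics/b.png

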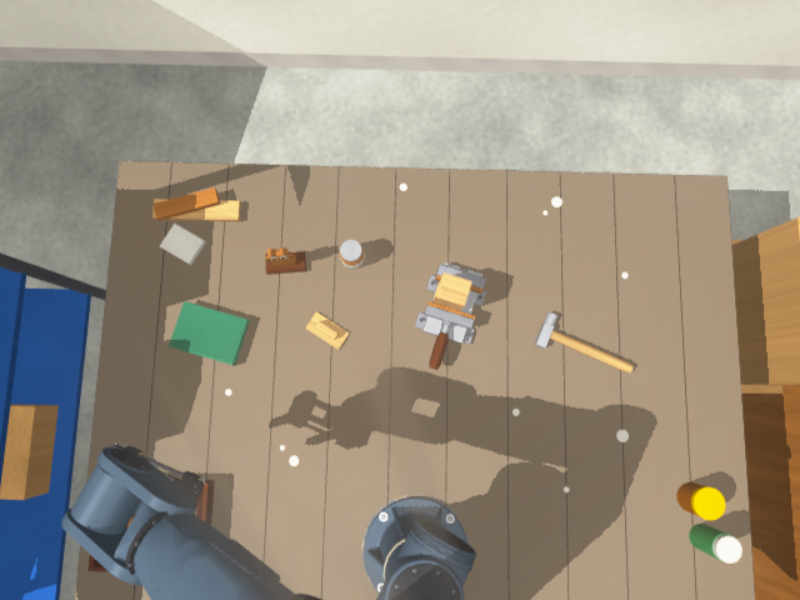

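The side view shows the vice with the upright box at about (425,350), its handle at (368,350), the lid at (363,275) and the hammer at (415,500). The top view agrees, and the networks' points fit it. The vice yaw is about -15.4°. I'm moving above the vice handle.

Call:
{"op": "step_arm", "data": {
  "motion": [-0.454, -0.425, 0.02, 0, 0, -5.6, -0.454, -0.425, 0.02, 0, 0, -5.6, -0.454, -0.425, 0.02, 0, 0, -5.6, -0.454, -0.425, 0.02, 0, 0, -5.6, -0.454, -0.425, 0.02, 0, 0, -5.6, -0.454, -0.425, 0.02, 0, 0, -5.6, -0.454, -0.425, 0.02, 0, 0, -5.6, -0.454, -0.425, 0.02, 0, 0, -5.6],
  "grip": 0.3
}}

```text
time_s: 2.6
tcp_pos: [0.3721, 0.1522, 0.206]
tool_rot: [0.419, 3.113, 0.001]
contact_force: [0.6, 1.2, -0.8]
gripper_width: 0.0646
```

Call:
{"op": "step_arm", "data": {
  "motion": [-0.146, -0.164, 0.0, 0, 0, 0, -0.146, -0.164, 0.0, 0, 0, 0, -0.146, -0.164, 0.0, 0, 0, 0, -0.146, -0.164, 0.0, 0, 0, 0, -0.146, -0.164, 0.0, 0, 0, 0, -0.146, -0.164, 0.0, 0, 0, 0, -0.146, -0.164, 0.0, 0, 0, 0, -0.146, -0.164, 0.0, 0, 0, 0]
}}

```text
time_s: 3.4
tcp_pos: [0.4684, -0.0417, 0.2058]
tool_rot: [-0.418, -3.113, -0.0]
contact_force: [-0.5, 0.5, -0.1]
gripper_width: 0.0649
```

Run:
```python
from h import *
np.set_printoptions(precision=4,suppress=True)
s=manip.get_obs();print(s['time_s'],s['tcp_pos'],s['tool_rot'])
c=cap('wrist','w1.png')
for n,z in [('vice',0),('vice_bed',.03),('jaw_handle',.044),('box',.03),('box_front',.085)]:
    r=manip.mark_of(n,c)
    if r: print(n,np.round(r[0]['at'],1),round(r[0]['p'],2),onz(c,r[0]['at'],z))
r=manip.masks_of('jaw_handle',c)
if r:
    print(r[0]['rect'],r[0]['p'])
```

```text
3.4 [ 0.4684 -0.0417  0.2058] [-0.4182 -3.1134 -0.0002]
vice [319.5 325.3] 0.72 [ 0.59  -0.077  0.   ]
jaw_handle [317.3 221.2] 0.87 [ 0.4706 -0.0463  0.044 ]
box_front [372.1 392.1] 0.8 [ 0.6205 -0.0381  0.085 ]
```

View pics/w1.png

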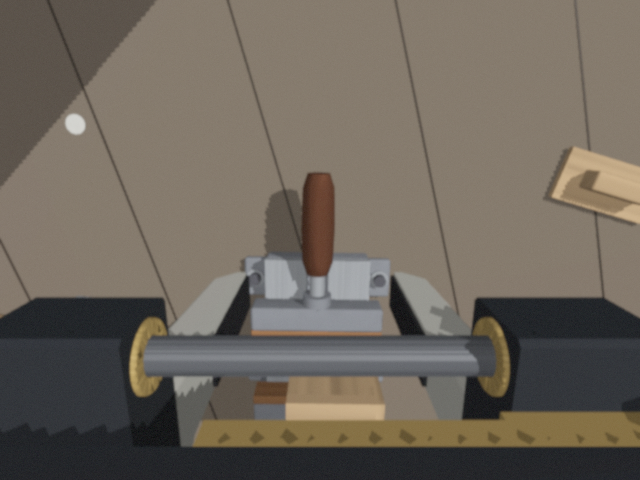

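The wrist view shows the handle at (318,225) upright in the picture and the jaw edges level, so the yaw is right. Descending onto the handle with a small side correction.

Call:
{"op": "step_arm", "data": {
  "motion": [-0.002, -0.004, 0.05, 0, 0, 0, -0.002, -0.004, 0.1, 0, 0, 0, -0.002, -0.004, 0.14, 0, 0, 0, -0.002, -0.004, 0.165, 0, 0, 0, -0.002, -0.004, 0.178, 0, 0, 0, -0.002, -0.004, 0.18, 0, 0, 0, -0.002, -0.004, 0.18, 0, 0, 0, -0.002, -0.004, 0.18, 0, 0, 0]
}}

```text
time_s: 4.55
tcp_pos: [0.4706, -0.0473, 0.027]
tool_rot: [0.419, 3.111, -0.0]
contact_force: [0.9, 0.6, 0.5]
gripper_width: 0.0649
```

Call:
{"op": "step_arm", "data": {
  "motion": [0, 0, 0, 0, 0, 0, 0, 0, 0, 0, 0, 0, 0, 0, 0, 0, 0, 0, 0, 0, 0, 0, 0, 0, 0, 0, 0, 0, 0, 0, 0, 0, 0, 0, 0, 0, 0, 0, 0, 0, 0, 0, 0, 0, 0, 0, 0, 0],
  "grip": 1
}}

```text
time_s: 5.35
tcp_pos: [0.4706, -0.044, 0.0259]
tool_rot: [0.423, 3.112, 0.007]
contact_force: [9.1, 34.6, -2.1]
gripper_width: 0.0289
```

Call:
{"op": "step_arm", "data": {
  "motion": [0, 0.0033, 0, 0, 0, 0, 0.008, 0.0033, 0, 0, 0, 0, 0.018, 0.0033, 0, 0, 0, 0, 0.028, 0.0033, 0, 0, 0, 0, 0.036, 0.0033, 0, 0, 0, 0, 0.036, 0.0033, 0, 0, 0, 0, 0.036, 0.0033, 0, 0, 0, 0, 0.036, 0.0033, 0, 0, 0, 0]
}}

```text
time_s: 6.15
tcp_pos: [0.4366, -0.034, 0.0258]
tool_rot: [0.421, 3.112, 0.001]
contact_force: [4.8, 7.3, -2.8]
gripper_width: 0.029
```

Call:
{"op": "step_arm", "data": {
  "motion": [0, 0, 0, 0, 0, 0, 0, 0, 0, 0, 0, 0, 0, 0, 0, 0, 0, 0, 0, 0, -0.04, 0, 0, 0, 0, 0, -0.09, 0, 0, 0, 0, 0, -0.14, 0, 0, 0, 0, 0, -0.19, 0, 0, 0, 0, 0, -0.23, 0, 0, 0],
  "grip": 0
}}

```text
time_s: 6.95
tcp_pos: [0.4358, -0.0345, 0.2588]
tool_rot: [0.42, 3.111, -0.001]
contact_force: [0.9, 0.1, -0.4]
gripper_width: 0.088
```

```bash
cat >> h.py <<'E'
PSI=np.deg2rad(-15.4)
VR=R.from_euler('z',PSI).as_matrix()   # vice axes in world
def tilt(a):  # tool y=vice x, tool points down, tilted a deg (a>0: pointing to vice -y)
    s,c=np.sin(np.deg2rad(a)),np.cos(np.deg2rad(a))
    return VR@np.array([[0,1,0],[c,0,-s],[-s,0,-c]]).astype(float)
def rel(P,Rt):
    s=manip.get_obs();R0=R.from_rotvec(s['tool_rot']).as_matrix()
    return np.round(R0.T@(np.asarray(P)-s['tcp_pos']),4),np.round(R.from_matrix(R0.T@Rt).as_rotvec(degrees=True),1)
E
python3 - <<'E'
from h import *
print(manip.get_obs()['tcp_pos'])
T=tilt(45);C=np.array([.605,-.08,0])
P=C+VR@[0,.010,.092]+T[:,2]*.019
print(np.linalg.det(T),P,rel(P-T[:,2]*.14,T), rel(P-T[:,2]*.14,tilt(0)))
E
```

```text
[ 0.43579747 -0.03453796  0.25875248]
1.0 [ 0.60408781 -0.0833117   0.07856497] (array([-0.1751,  0.0966,  0.0816]), array([ 35.3, -35.1,  84.9])) (array([-0.1751,  0.0966,  0.0816]), array([ 0.1,  0.1, 90. ]))
```

Call:
{"op": "step_arm", "data": {
  "motion": [-0.02, 0.03, -0.03, 2.9, -2.9, 7.1, -0.04, 0.06, -0.03, 5.9, -5.9, 14.2, -0.06, 0.097, -0.03, 8.8, -8.8, 21.2, -0.08, 0.097, -0.03, 11.8, -11.7, 28.3, -0.1, 0.097, -0.02, 14.7, -14.6, 35.4, -0.12, 0.097, -0.01, 17.7, -17.6, 42.5, -0.14, 0.097, 0, 20.6, -20.5, 49.5, -0.15, 0.097, 0.01, 23.5, -23.4, 56.6]
}}

```text
time_s: 7.75
tcp_pos: [0.6071, 0.0191, 0.2452]
tool_rot: [1.631, 2.204, -0.617]
contact_force: [-0.3, 0.0, 0.2]
gripper_width: 0.093
```

Run:
```python
from h import *
s=manip.get_obs();print(s['tcp_pos'],s['joint_positions'])
T=tilt(45);C=np.array([.605,-.08,0])
P=C+VR@[0,.010,.092]+T[:,2]*.019
print(rel(P-T[:,2]*.14,T))
```

```text
[0.60712344 0.01906133 0.24523798] [ 0.19102267  0.50465981  1.45475224 -0.55926559  1.33122009  0.07157766]
(array([0.0216, 0.0304, 0.0615]), array([ 11.9, -11.9,  28.8]))
```

Call:
{"op": "step_arm", "data": {
  "motion": [0.005, 0.008, 0.015, 2.9, -2.9, 7.0, 0.011, 0.015, 0.031, 5.8, -5.8, 14.0, 0.016, 0.023, 0.046, 8.9, -8.9, 21.6, 0.0216, 0.0304, 0.0615, 11.9, -11.9, 28.8, 0.0216, 0.0304, 0.0615, 11.9, -11.9, 28.8, 0.0216, 0.0304, 0.0615, 11.9, -11.9, 28.8, 0.0216, 0.0304, 0.0615, 11.9, -11.9, 28.8, 0.0216, 0.0304, 0.0615, 11.9, -11.9, 28.8]
}}

```text
time_s: 8.55
tcp_pos: [0.6295, 0.0127, 0.1798]
tool_rot: [2.016, 1.549, -0.832]
contact_force: [0.1, -0.2, 0.6]
gripper_width: 0.0928
```

Run:
```python
from h import *
np.set_printoptions(precision=4,suppress=True)
s=manip.get_obs();print(s['tcp_pos'],s['joint_positions'])
T=tilt(45);C=np.array([.605,-.08,0])
P=C+VR@[0,.010,.092]+T[:,2]*.019
print(rel(P-T[:,2]*.14,T))
c=cap('wrist','w2.png');print(rel(P,T))
for n in ['box_front','box','vice_bed','vice','jaw_handle']:
    r=manip.mark_of(n,c)
    if r: print(n,np.round(r[0]['at'],1),round(r[0]['p'],2))
print('pred front',proj(c,C+VR@[0,.035,.085]))
img=c['pixels'][:,:,::-1].copy()
for x in(-.03,.03):
  for y in(-.035,.035):
    for z in (.03,.14):
      u=proj(c,C+VR@[x,y,z]);cv2.circle(img,tuple(int(v) for v in u),4,(0,0,255),1)
cv2.imwrite('pics/w2.png',img)
```

```text
[0.6295 0.0127 0.1798] [ 0.2224  0.7612  1.2799 -0.6728  1.5418  0.6595]
(array([0.0013, 0.001 , 0.0018]), array([ 0.2, -0.2,  0.4]))
(array([0.0006, 0.0005, 0.1416]), array([ 0.2, -0.2,  0.4]))
box_front [320.9 192.8] 0.75
box [316.8 165. ] 0.68
pred front [318.985  199.6721]
```

View pics/w2.png

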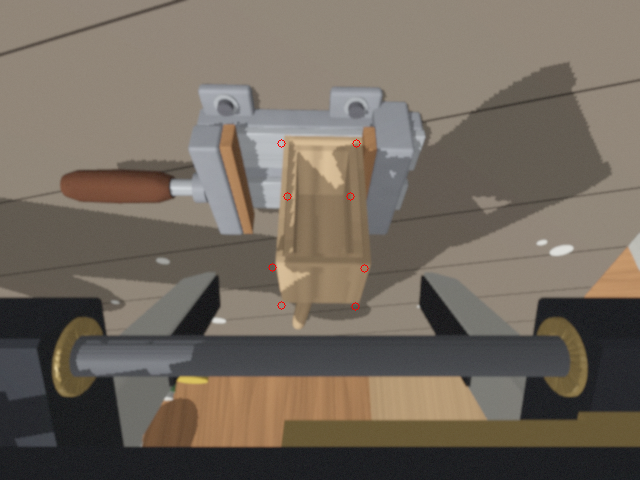

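The picture shows the box front at (325,200), standing against the fixed cheek. The overlay is about 6 px left of it, so the box lies about 4.5 mm further toward vice +x. Going in with that correction.

Call:
{"op": "step_arm", "data": {
  "motion": [-0.0015, 0.005, 0.03, 0, 0, 0, -0.0015, 0.005, 0.07, 0, 0, 0, -0.0015, 0.005, 0.11, 0, 0, 0, -0.0015, 0.005, 0.135, 0, 0, 0, -0.0015, 0.005, 0.143, 0, 0, 0, -0.0015, 0.005, 0.143, 0, 0, 0, -0.0015, 0.005, 0.143, 0, 0, 0, -0.0015, 0.005, 0.143, 0, 0, 0]
}}

```text
time_s: 9.65
tcp_pos: [0.6083, -0.086, 0.0788]
tool_rot: [2.015, 1.548, -0.832]
contact_force: [0.0, 0.3, 0.9]
gripper_width: 0.0933
```

Call:
{"op": "step_arm", "data": {
  "motion": [0, 0, 0, 0, 0, 0, 0, 0, 0, 0, 0, 0, 0, 0, 0, 0, 0, 0, 0, 0, 0, 0, 0, 0, 0, 0, 0, 0, 0, 0, 0, 0, 0, 0, 0, 0, 0, 0, 0, 0, 0, 0, 0, 0, 0, 0, 0, 0],
  "grip": 1
}}

```text
time_s: 10.45
tcp_pos: [0.6045, -0.0864, 0.0778]
tool_rot: [2.019, 1.547, -0.844]
contact_force: [-15.1, 7.3, 9.9]
gripper_width: 0.06
```

Call:
{"op": "step_arm", "data": {
  "motion": [0, -0.004, 0, 0, 0, 0, -0.007, -0.006, -0.007, 0, 0, 0, -0.02, -0.006, -0.02, 0, 0, 0, -0.04, -0.006, -0.04, 0, 0, 0, -0.055, -0.006, -0.055, 0, 0, 0, -0.055, -0.006, -0.055, 0, 0, 0, -0.055, -0.006, -0.055, 0, 0, 0, -0.055, -0.006, -0.055, 0, 0, 0]
}}

```text
time_s: 11.25
tcp_pos: [0.6013, -0.0856, 0.1544]
tool_rot: [2.016, 1.549, -0.837]
contact_force: [-0.3, -0.5, -2.9]
gripper_width: 0.0597
```

Call:
{"op": "step_arm", "data": {
  "motion": [0, 0, 0, 0, 8.5, 0, 0, 0, 0, 0, 17, 0, 0, 0, 0, 0, 25.5, 0, 0, 0, 0, 0, 34, 0, 0, 0, 0, 0, 42.5, 0, 0, 0, 0, 0, 51, 0, 0, 0, 0, 0, 59.5, 0, 0, 0, 0, 0, 68, 0]
}}

```text
time_s: 12.05
tcp_pos: [0.6017, -0.0859, 0.1553]
tool_rot: [-2.265, -1.735, -0.468]
contact_force: [-0.2, -0.2, -3.1]
gripper_width: 0.0598
```

```bash
cat >> h.py <<'E'
def box_target(dx=0,dy=0,dz=0):
    pt=np.array([.6045,-.0864,.0778]);Rt=R.from_rotvec([2.019,1.547,-.844]).as_matrix()
    Rt=tilt(45)
    bed0=np.array([.4364,-.0347,0])           # point on vice axis (handle)
    x=(VR.T@(pt-bed0))[0]
    b0=bed0+VR@[x,0,.03]
    Rb=VR@R.from_euler('x',90,degrees=True).as_matrix()
    bf=bed0+VR@[x+dx,.055+dy,.065+dz]
    # tool in box
    return bf+Rb@VR.T@(pt-b0), Rb@VR.T@Rt
E
python3 - <<'E'
from h import *
s=manip.get_obs();print(s['tcp_pos'],s['joint_positions'],s['gripper_width'],s['contact_force'],s['wrist_torque'])
for d in(.06,.012,0): print(rel(*box_target(-.003,0,d)))
E
```

```text
[ 0.60172417 -0.08588454  0.15527923] [-0.40101502  0.54531208  1.5808368   0.45279378  1.12035552 -0.35901431] 0.059795553571252776 [-0.21927412 -0.15734739 -3.0701946 ] [-0.4042971   0.24215907  0.04804126]
(array([-0.0025, -0.    ,  0.0376]), array([-0.3, 21.6,  0.2]))
(array([-0.0216,  0.0001,  0.0816]), array([-0.3, 21.6,  0.2]))
(array([-0.0264,  0.0001,  0.0926]), array([-0.3, 21.6,  0.2]))
```

Call:
{"op": "step_arm", "data": {
  "motion": [0, 0, 0, 0, 7, 0, 0, 0, 0, 0, 14, 0, 0, 0, 0.01, 0, 21.6, 0, -0.0025, 0, 0.02, 0, 21.6, 0, -0.0025, 0, 0.0376, 0, 21.6, 0, -0.0025, 0, 0.0376, 0, 21.6, 0, -0.0025, 0, 0.0376, 0, 21.6, 0, -0.0025, 0, 0.0376, 0, 21.6, 0]
}}

```text
time_s: 12.85
tcp_pos: [0.6054, -0.073, 0.1207]
tool_rot: [-2.017, -1.547, -0.827]
contact_force: [-0.3, -0.2, -1.9]
gripper_width: 0.0602
```

Run:
```python
from h import *
s=manip.get_obs();print(s['tcp_pos'],s['joint_positions'],s['gripper_width'])
for d in(.06,.012,0): print(rel(*box_target(-.003,0,d)))
t,s=cap('top'),cap('side')
b0=np.array([.4364,-.0347,0]);x=(VR.T@(np.array([.6045,-.0864,0])-b0))[0]
out=[]
for c in(t,s):
    img=c['pixels'][:,:,::-1].copy()
    u=proj(c,b0+VR@[x,0,.1]);u=u.astype(int)
    img=cv2.resize(img,None,fx=5,fy=5,interpolation=cv2.INTER_CUBIC)
    for dx in(-.033,.027):
      for y in(-.055,.055):
        for z in(.09,.16):
          p=proj(c,b0+VR@[x+dx,y,z])*5+2;cv2.circle(img,tuple(p.astype(int)),5,(0,0,255) if z<.1 else (255,0,0),2)
    y0,x0=u[1]*5-300,u[0]*5-200
    out.append(img[y0:y0+600,x0:x0+400])
cv2.imwrite('pics/c3.png',np.hstack(out))
```

```text
[ 0.60538101 -0.07304769  0.12072558] [-0.51605926  0.68502889  1.60121001  0.80486452  1.23230708 -0.68320678] 0.060200624926138174
(array([-0.0012, -0.0003,  0.0002]), array([-0.4,  0.3,  0.2]))
(array([-0.0349, -0.0002,  0.0343]), array([-0.4,  0.3,  0.2]))
(array([-0.0433, -0.0002,  0.0429]), array([-0.4,  0.3,  0.2]))
```

View pics/c3.png

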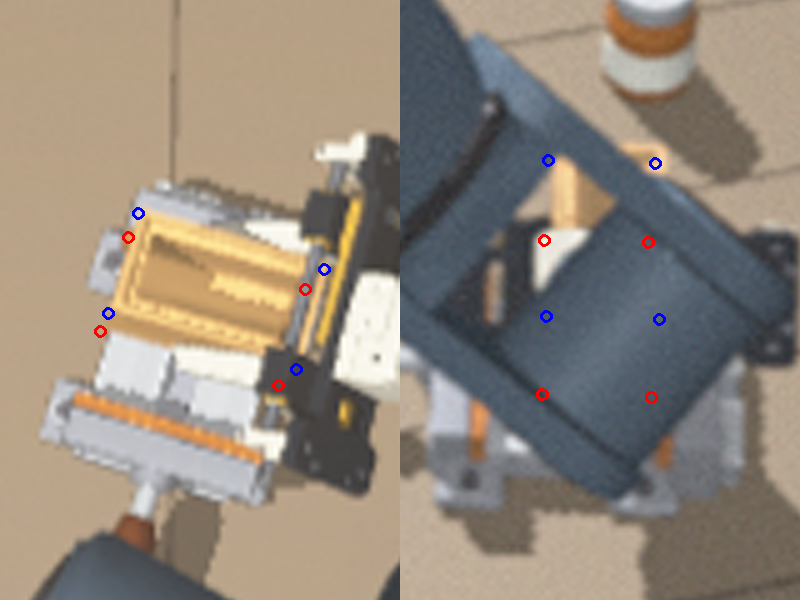

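The top crop shows the box lying open side up over the gap (rim corners at about (140,212) and (108,325)), matching the overlay to a few mm. Lowering it.

Call:
{"op": "step_arm", "data": {
  "motion": [-0.009, 0, 0.009, -0.4, 0.3, 0.2, -0.018, 0, 0.018, -0.4, 0.3, 0.2, -0.027, 0, 0.027, -0.4, 0.3, 0.2, -0.035, 0, 0.034, -0.4, 0.3, 0.2, -0.0385, 0, 0.038, -0.4, 0.3, 0.2, -0.0385, 0, 0.038, -0.4, 0.3, 0.2, -0.0385, 0, 0.038, -0.4, 0.3, 0.2, -0.0385, 0, 0.038, -0.4, 0.3, 0.2]
}}

```text
time_s: 13.75
tcp_pos: [0.6049, -0.0742, 0.0663]
tool_rot: [-2.021, -1.538, -0.838]
contact_force: [-0.0, 0.5, -2.5]
gripper_width: 0.0595
```

Call:
{"op": "step_arm", "data": {
  "motion": [-0.0007, 0, 0.0007, 0, 0, 0, -0.0014, 0, 0.0014, 0, 0, 0, -0.0021, 0, 0.0021, 0, 0, 0, -0.0028, 0, 0.0028, 0, 0, 0, -0.0035, 0, 0.0035, 0, 0, 0, -0.0035, 0, 0.0035, 0, 0, 0, -0.0035, 0, 0.0035, 0, 0, 0, -0.0035, 0, 0.0035, 0, 0, 0]
}}

```text
time_s: 14.55
tcp_pos: [0.6047, -0.0741, 0.0609]
tool_rot: [-2.021, -1.537, -0.837]
contact_force: [-0.7, 1.1, -3.0]
gripper_width: 0.0594
```

Call:
{"op": "step_arm", "data": {
  "motion": [-0.0007, 0, 0.0007, 0, 0, 0, -0.0014, 0, 0.0014, 0, 0, 0, -0.002, 0, 0.002, 0, 0, 0, -0.002, 0, 0.002, 0, 0, 0, -0.002, 0, 0.002, 0, 0, 0, -0.002, 0, 0.002, 0, 0, 0, -0.002, 0, 0.002, 0, 0, 0, -0.002, 0, 0.002, 0, 0, 0]
}}

```text
time_s: 15.35
tcp_pos: [0.605, -0.074, 0.0592]
tool_rot: [-2.019, -1.537, -0.839]
contact_force: [-3.3, -1.0, 8.0]
gripper_width: 0.06
```

Call:
{"op": "step_arm", "data": {
  "motion": [0, 0, 0, 0, 0, 0, 0, 0, 0, 0, 0, 0, 0, 0, 0, 0, 0, 0, 0, 0, -0.01, 0, 0, 0, 0, 0, -0.04, 0, 0, 0, 0, 0, -0.08, 0, 0, 0, 0, 0, -0.12, 0, 0, 0, 0, 0, -0.14, 0, 0, 0],
  "grip": 0.2
}}

```text
time_s: 16.15
tcp_pos: [0.5785, -0.1723, 0.1597]
tool_rot: [-2.024, -1.539, -0.84]
contact_force: [0.0, 0.6, 1.1]
gripper_width: 0.0745
```

Run:
```python
from h import *
np.set_printoptions(precision=4,suppress=True)
s=manip.get_obs();print(s['tcp_pos'],s['joint_positions'],s['gripper_width'],s['contact_force'])
c=cap('wrist');t=cap('top')
print(manip.mark_of('box_front',c)[:1],manip.mark_of('box_front',t)[:1])
b0=np.array([.4364,-.0347,0]);x=(VR.T@(np.array([.6045,-.0864,0])-b0))[0]
img=c['pixels'][:,:,::-1].copy()
for dx in(-.033,.027):
  for y in(-.055,.055):
    for z in(.03,.10):
      p=proj(c,b0+VR@[x+dx,y,z]);cv2.circle(img,tuple(p.astype(int)),4,(0,0,255) if z<.1 else (255,0,0),1)
cv2.imwrite('pics/w4.png',img)
# next: above handle, tool y=vice y
Rh=VR@np.array([[-1,0,0],[0,1,0],[0,0,-1.]])
print(rel([.4358,-.0345,.2],Rh))
```

```text
[ 0.5785 -0.1723  0.1597] [-0.6752  0.6667  1.5182  0.723   1.387  -0.7029] 0.07448417657936858 [0.0211 0.6314 1.1276]
[{'at': [317.3, 200.6], 'p': 0.67}] [{'at': [365.8, 236.1], 'p': 0.9}]
(array([ 0.0956, -0.1733,  0.0344]), array([ 35.2, -35.2, -85. ]))
```

View pics/w4.png

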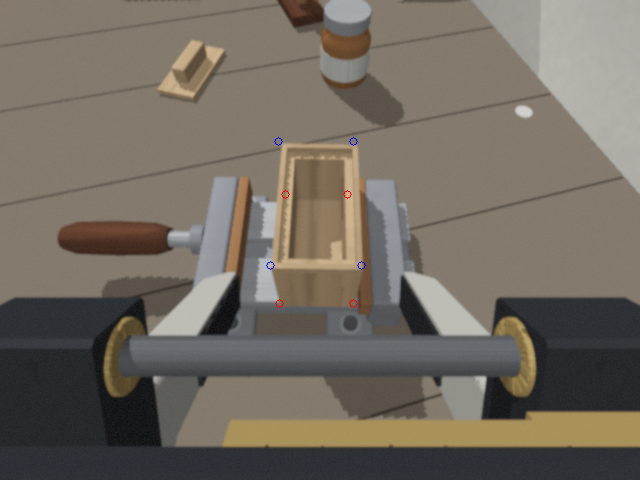

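The wrist view shows the box lying with its open front up at (318,205), on the bed between the jaws with a small gap to the fixed cheek. Back to the handle to push the jaw in.

Call:
{"op": "step_arm", "data": {
  "motion": [0.03, -0.02, -0.02, 3.0, -3.0, -7.3, 0.05, -0.04, -0.03, 6.0, -6.0, -14.6, 0.06, -0.07, -0.03, 9.1, -9.1, -21.9, 0.07, -0.1, -0.02, 12.1, -12.1, -29.2, 0.08, -0.13, -0.01, 15.1, -15.1, -36.5, 0.09, -0.15, 0, 18.1, -18.1, -43.8, 0.0956, -0.16, 0.01, 21.1, -21.1, -51, 0.0956, -0.1733, 0.02, 24.1, -24.1, -58]
}}

```text
time_s: 17.15
tcp_pos: [0.4327, -0.0429, 0.21]
tool_rot: [-1.064, -2.762, -0.319]
contact_force: [0.2, 0.7, -0.3]
gripper_width: 0.0745
```

Run:
```python
from h import *
s=manip.get_obs();print(s['tcp_pos'],s['joint_positions'])
Rh=VR@np.array([[-1,0,0],[0,1,0],[0,0,-1.]])
print(rel([.4366,-.0345,.15],Rh))
```

```text
[ 0.43267297 -0.04294145  0.20995614] [-0.34554379  0.22405838  1.87651948  0.23153829  1.2124578  -1.28121783]
(array([-0.0111,  0.0004,  0.0596]), array([ 11. , -11.1, -26.6]))
```

Call:
{"op": "step_arm", "data": {
  "motion": [-0.002, 0, 0.01, 3, -3, -7.3, -0.004, 0, 0.02, 6, -6, -14.6, -0.007, 0, 0.04, 9, -9, -21.9, -0.0111, 0.0004, 0.0596, 11, -11.1, -26.6, -0.0111, 0.0004, 0.0596, 11, -11.1, -26.6, -0.0111, 0.0004, 0.0596, 11, -11.1, -26.6, -0.0111, 0.0004, 0.0596, 11, -11.1, -26.6, -0.0111, 0.0004, 0.0596, 11, -11.1, -26.6]
}}

```text
time_s: 17.95
tcp_pos: [0.4374, -0.0364, 0.1513]
tool_rot: [-0.434, -3.111, -0.003]
contact_force: [0.9, 0.7, -0.4]
gripper_width: 0.0747
```

Run:
```python
from h import *
Rh=VR@np.array([[-1,0,0],[0,1,0],[0,0,-1.]])
print(manip.get_obs()['tcp_pos'],rel([.4366,-.0345,.0258],Rh))
```

```text
[ 0.43735914 -0.03643033  0.15126467] (array([0.0011, 0.0014, 0.1255]), array([ 0.1, -0.1, -0.5]))
```

Call:
{"op": "step_arm", "data": {
  "motion": [0.001, 0.0014, 0.04, 0, 0, -0.4, 0.001, 0.0014, 0.08, 0, 0, -0.4, 0.001, 0.0014, 0.11, 0, 0, -0.4, 0.001, 0.0014, 0.1255, 0, 0, -0.4, 0.001, 0.0014, 0.1255, 0, 0, -0.4, 0.001, 0.0014, 0.1255, 0, 0, -0.4, 0.001, 0.0014, 0.1255, 0, 0, -0.4, 0.001, 0.0014, 0.1255, 0, 0, -0.4]
}}

```text
time_s: 18.75
tcp_pos: [0.4369, -0.0344, 0.0262]
tool_rot: [0.421, 3.113, 0.002]
contact_force: [-0.1, -0.2, 0.5]
gripper_width: 0.0742
```

Call:
{"op": "step_arm", "data": {
  "motion": [0, 0, 0, 0, 0, 0, 0, 0, 0, 0, 0, 0, 0, 0, 0, 0, 0, 0, 0, 0, 0, 0, 0, 0, 0, 0, 0, 0, 0, 0, 0, 0, 0, 0, 0, 0, 0, 0, 0, 0, 0, 0, 0, 0, 0, 0, 0, 0],
  "grip": 1
}}

```text
time_s: 19.55
tcp_pos: [0.4363, -0.0339, 0.0252]
tool_rot: [-0.421, -3.112, -0.003]
contact_force: [0.5, 4.6, 0.1]
gripper_width: 0.029
```

Call:
{"op": "step_arm", "data": {
  "motion": [-0.006, 0, 0, 0, 0, 0, -0.012, 0, 0, 0, 0, 0, -0.018, 0, 0, 0, 0, 0, -0.023, 0, 0, 0, 0, 0, -0.027, 0, 0, 0, 0, 0, -0.03, 0, 0, 0, 0, 0, -0.032, 0, 0, 0, 0, 0, -0.032, 0, 0, 0, 0, 0]
}}

```text
time_s: 20.35
tcp_pos: [0.4664, -0.0426, 0.0252]
tool_rot: [-0.421, -3.11, -0.003]
contact_force: [-4.1, 0.5, 6.4]
gripper_width: 0.0288
```

Call:
{"op": "step_arm", "data": {
  "motion": [-0.0005, 0, 0, 0, 0, 0, -0.001, 0, 0, 0, 0, 0, -0.0015, 0, 0, 0, 0, 0, -0.002, 0, 0, 0, 0, 0, -0.0025, 0, 0, 0, 0, 0, -0.003, 0, 0, 0, 0, 0, -0.0035, 0, 0, 0, 0, 0, -0.0035, 0, 0, 0, 0, 0]
}}

```text
time_s: 21.15
tcp_pos: [0.469, -0.0433, 0.0252]
tool_rot: [-0.42, -3.109, -0.003]
contact_force: [-7.7, 1.0, 8.9]
gripper_width: 0.0289
```

Call:
{"op": "step_arm", "data": {
  "motion": [-0.0005, 0, 0, 0, 0, 0, -0.001, 0, 0, 0, 0, 0, -0.0015, 0, 0, 0, 0, 0, -0.002, 0, 0, 0, 0, 0, -0.0025, 0, 0, 0, 0, 0, -0.003, 0, 0, 0, 0, 0, -0.003, 0, 0, 0, 0, 0, -0.003, 0, 0, 0, 0, 0]
}}

```text
time_s: 21.95
tcp_pos: [0.4708, -0.0439, 0.0251]
tool_rot: [-0.42, -3.106, -0.003]
contact_force: [-12.2, 3.3, 15.9]
gripper_width: 0.0287
```

Call:
{"op": "step_arm", "data": {
  "motion": [-0.0005, 0, -0.0005, 0, 0, 0, -0.001, 0, -0.001, 0, 0, 0, -0.0015, 0, -0.001, 0, 0, 0, -0.0015, 0, -0.001, 0, 0, 0, -0.0015, 0, -0.001, 0, 0, 0, -0.0015, 0, -0.001, 0, 0, 0, -0.0015, 0, -0.001, 0, 0, 0, -0.0015, 0, -0.001, 0, 0, 0]
}}

```text
time_s: 22.75
tcp_pos: [0.4708, -0.0439, 0.0252]
tool_rot: [-0.42, -3.103, -0.003]
contact_force: [-14.6, 4.4, 5.8]
gripper_width: 0.0286
```

Call:
{"op": "step_arm", "data": {
  "motion": [-0.0005, 0, 0, 0, 0, 0, -0.001, 0, 0, 0, 0, 0, -0.0015, 0, 0, 0, 0, 0, -0.0015, 0, 0, 0, 0, 0, -0.0015, 0, 0, 0, 0, 0, -0.0015, 0, 0, 0, 0, 0, -0.0015, 0, 0, 0, 0, 0, -0.0015, 0, 0, 0, 0, 0]
}}

```text
time_s: 23.55
tcp_pos: [0.471, -0.0439, 0.0251]
tool_rot: [-0.419, -3.1, -0.004]
contact_force: [-20.8, 5.2, 12.8]
gripper_width: 0.0283
```

Call:
{"op": "step_arm", "data": {
  "motion": [0.002, 0, 0, 0, 0, 0, 0.003, 0, 0, 0, 0, 0, 0.003, 0, 0, 0, 0, 0, 0.003, 0, 0, 0, 0, 0, 0.003, 0, -0.03, 0, 0, 0, 0.003, 0, -0.08, 0, 0, 0, 0.003, 0, -0.13, 0, 0, 0, 0.003, 0, -0.17, 0, 0, 0],
  "grip": 0.2
}}

```text
time_s: 24.35
tcp_pos: [0.4739, -0.0448, 0.199]
tool_rot: [0.42, 3.113, 0.002]
contact_force: [1.2, -0.2, -0.9]
gripper_width: 0.074
```

Call:
{"op": "step_arm", "data": {
  "motion": [0.029, 0.275, 0.0, 0, 0, 8, 0.029, 0.275, 0.0, 0, 0, 16, 0.029, 0.275, 0.0, 0, 0, 24, 0.029, 0.275, 0.0, 0, 0, 32, 0.029, 0.275, 0.0, 0, 0, 40, 0.029, 0.275, 0.0, 0, 0, 48, 0.029, 0.275, 0.0, 0, 0, 56, 0.029, 0.275, 0.0, 0, 0, 64],
  "grip": 0.3
}}

```text
time_s: 25.15
tcp_pos: [0.5184, 0.2299, 0.1962]
tool_rot: [-1.994, -2.425, -0.001]
contact_force: [-0.7, -0.2, 0.6]
gripper_width: 0.0651
```

Call:
{"op": "step_arm", "data": {
  "motion": [0, 0, 0.0, 0, 0, 8, 0, 0, 0, 0, 0, 16, 0, 0, 0, 0, 0, 24, 0, 0, 0, 0, 0, 32, 0, 0, 0, 0, 0, 37.6, 0, 0, 0, 0, 0, 37.6, 0, 0, 0, 0, 0, 37.6, 0, 0, 0, 0, 0, 37.6]
}}

```text
time_s: 25.95
tcp_pos: [0.5185, 0.2281, 0.1965]
tool_rot: [-2.664, -1.661, 0.0]
contact_force: [0.2, -0.1, -0.4]
gripper_width: 0.0652
```

Run:
```python
from h import *
np.set_printoptions(precision=4,suppress=True)
s=manip.get_obs();print(s['time_s'],s['tcp_pos'],s['joint_positions'])
c=cap('wrist','w5.png');t=cap('top');sd=cap('side')
for cc in(c,t):
  for n,z in(('lid',0),('lid_grip',.02)):
    r=manip.mark_of(n,cc)
    if r: print(n,np.round(r[0]['at'],1),r[0]['p'],onz(cc,r[0]['at'],z))
  m=manip.masks_of('lid',cc)
  if m:
    ct=max(cv2.findContours(m[0]['region'].astype(np.uint8),0,1)[0],key=cv2.contourArea)[:,0]
    W=np.array([onz(cc,u,.006)[:2] for u in ct.astype(float)],np.float32)
    r=cv2.minAreaRect(W*1000);print(r)
s2=manip.mark_of('lid_grip',sd);t2=manip.mark_of('lid_grip',t)
if s2 and t2: print(tri([sd,t],[s2[0]['at'],t2[0]['at']]))
print(intool([.519,.228,.1]))
```

```text
25.95 [0.5185 0.2281 0.1965] [0.3313 0.4042 1.6315 0.0022 1.1066 0.7862]
lid [315.7 210.5] 0.87 [0.5158 0.2283 0.    ]
lid_grip [319.1 210.8] 0.76 [0.5203 0.23   0.02  ]
((519.2376098632812, 229.2078857421875), (99.35086059570312, 49.08829116821289), 58.6090202331543)
lid [260.3 263.5] 0.48 [0.5208 0.2347 0.    ]
lid_grip [258.7 262.8] 0.56 [0.5209 0.2376 0.02  ]
[0.5222 0.2386 0.0108]
[0.     0.0007 0.0965]
```

View pics/w5.png

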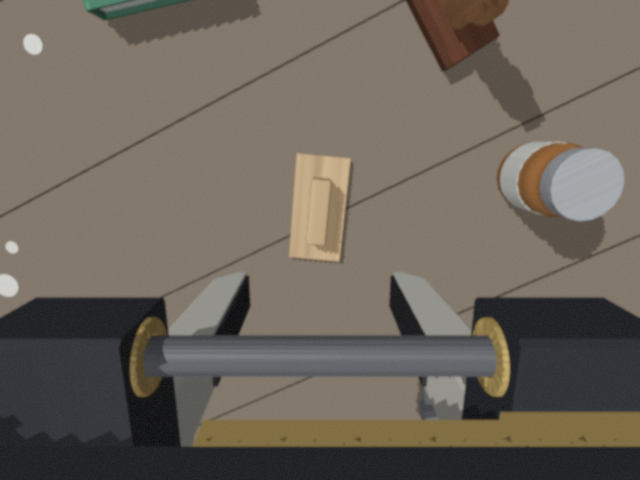

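The wrist view shows the lid at (320,208), handle up, about 5° off the tool. The jar and owl are well clear. Turning 5° and descending.

Call:
{"op": "step_arm", "data": {
  "motion": [0.0013, 0, 0.05, 0, 0, 5, 0.0013, 0, 0.1, 0, 0, 5, 0.0013, 0, 0.14, 0, 0, 5, 0.0013, 0, 0.17, 0, 0, 5, 0.0013, 0, 0.182, 0, 0, 5, 0.0013, 0, 0.1875, 0, 0, 5, 0.0013, 0, 0.1875, 0, 0, 5, 0.0013, 0, 0.1875, 0, 0, 5]
}}

```text
time_s: 27.3
tcp_pos: [0.5197, 0.2299, 0.0104]
tool_rot: [-2.736, -1.54, -0.003]
contact_force: [-0.1, 0.7, -0.3]
gripper_width: 0.0648
```

Call:
{"op": "step_arm", "data": {
  "motion": [0, 0, 0, 0, 0, 0, 0, 0, 0, 0, 0, 0, 0, 0, 0, 0, 0, 0, 0, 0, 0, 0, 0, 0, 0, 0, 0, 0, 0, 0, 0, 0, 0, 0, 0, 0, 0, 0, 0, 0, 0, 0, 0, 0, 0, 0, 0, 0],
  "grip": 1
}}

```text
time_s: 28.1
tcp_pos: [0.5188, 0.2296, 0.009]
tool_rot: [-2.736, -1.54, 0.001]
contact_force: [-0.5, 0.4, -0.7]
gripper_width: 0.0177
```

Call:
{"op": "step_arm", "data": {
  "motion": [0, 0, -0.04, 0, 0, 0, 0, 0, -0.08, 0, 0, 0, -0.02, 0.02, -0.12, 0, 0, 0, -0.05, 0.05, -0.15, 0, 0, -4, -0.08, 0.085, -0.17, 0, 0, -8, -0.11, 0.12, -0.18, 0, 0, -12, -0.14, 0.15, -0.19, 0, 0, -15.9, -0.17, 0.18, -0.2, 0, 0, -15.9]
}}

```text
time_s: 28.9
tcp_pos: [0.5849, -0.0113, 0.2091]
tool_rot: [-2.495, -1.906, -0.0]
contact_force: [0.8, 0.2, -0.9]
gripper_width: 0.0176
```

Run:
```python
from h import *
s=manip.get_obs();print(s['tcp_pos'],s['gripper_width'],s['contact_force'])
print(rel([.6059,-.0814,.2],tilt(0)), rel(np.array([.6059,-.0814,.2])+VR@[0,-.06,0],tilt(0)))
```

```text
[ 0.58490717 -0.01131537  0.20906677] 0.01764900933768759 [ 0.8237286   0.24812477 -0.94966888]
(array([-0.0621,  0.0387,  0.0089]), array([-0.1, -0.1,  0.2])) (array([-0.1221,  0.0385,  0.0089]), array([-0.1, -0.1,  0.2]))
```

Run:
```python
from h import *
np.set_printoptions(precision=4,suppress=True)
c=cap('wrist','w6.png');s=manip.get_obs();Rt=R.from_rotvec(s['tool_rot']).as_matrix();p=s['tcp_pos'];print(p)
img=c['pixels'][:,:,::-1].copy()
def dot(P,col): cv2.circle(img,tuple(int(v) for v in np.round(proj(c,P))),3,col,1)
C=np.array([.6059,-.0814,0])
for x,y in((30,55),(26,51),(20,45)):
  for a in(-1,1):
    for b in(-1,1): dot(C+VR@[a*x/1e3,b*y/1e3,.1 if x>25 else .094],(0,0,255))
for a in(-1,1):
  for b in(-1,1):
    dot(p+Rt@[a*.0495,b*.0245,.009-.006],(255,0,0)); dot(p+Rt@[a*.03,b*.009,-.017],(255,255,0))
cv2.imwrite('pics/w6a.png',img)
for n in('box_front','lid','lid_grip'):
  r=manip.mark_of(n,c)
  if r: print(n,r[0],onz(c,r[0]['at'],.1))
```

```text
[ 0.5867 -0.0165  0.2106]
lid {'at': [316.6, 279.4], 'p': 0.8} [ 0.5736 -0.0479  0.1   ]
lid_grip {'at': [319.7, 296.2], 'p': 0.66} [ 0.5723 -0.0619  0.1   ]
```

View pics/w6a.png

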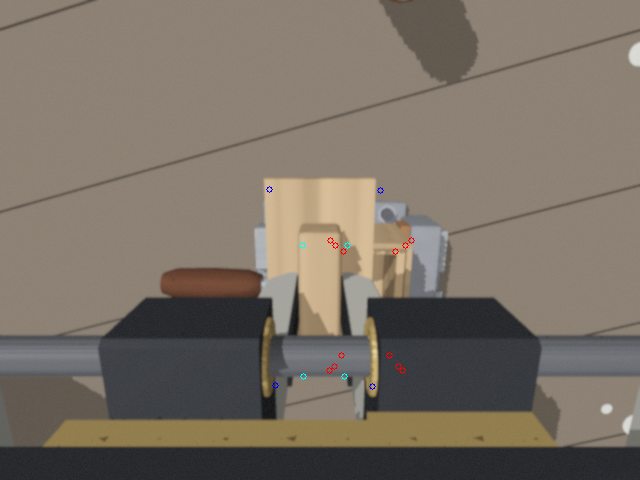

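The lid hides the box here, and the arm was still settling. I'll shift aside and lower so that lid and box both show at similar depth.

Run:
```python
from h import *
print(manip.get_obs()['tcp_pos'],rel(np.array([.6059,-.0814,.135])+VR@[-.09,.06,0],tilt(0)))
```

```text
[ 0.58466145 -0.01007092  0.20836741] (array([-0.0033, -0.0504,  0.0735]), array([-0.1, -0.1, -0.1]))
```

Call:
{"op": "step_arm", "data": {
  "motion": [-0.0033, -0.02, 0, 0, 0, 0, -0.0033, -0.05, 0.01, 0, 0, 0, -0.0033, -0.0504, 0.04, 0, 0, 0, -0.0033, -0.0504, 0.0735, 0, 0, 0, -0.0033, -0.0504, 0.0735, 0, 0, 0, -0.0033, -0.0504, 0.0735, 0, 0, 0, -0.0033, -0.0504, 0.0735, 0, 0, 0, -0.0033, -0.0504, 0.0735, 0, 0, 0]
}}

```text
time_s: 29.9
tcp_pos: [0.536, 0.001, 0.1365]
tool_rot: [-2.498, -1.905, -0.002]
contact_force: [-0.7, -0.7, -1.2]
gripper_width: 0.0175
```

```bash
cat > look.py <<'E'
from h import *
import sys
np.set_printoptions(precision=4,suppress=True)
p0=manip.get_obs()['tcp_pos'];c=cap('wrist','raw_'+sys.argv[1])
s=manip.get_obs();Rt=R.from_rotvec(s['tool_rot']).as_matrix();p=s['tcp_pos'];print(p0,p)
np.savez('shot.npz',W=c['world_to_cam'],K=c['intrinsics'],p=p0,Rt=Rt)
img=cv2.resize(c['pixels'][:,:,::-1],(800,600))
def dot(P,col): cv2.circle(img,tuple(int(v) for v in np.round(proj(c,P)*1.25)),3,col,1)
C=np.array([.6059,-.0814,0])
for x,y in((30,55),(26,51),(20,45)):
  for a in(-1,1):
    for b in(-1,1): dot(C+VR@[a*x/1e3,b*y/1e3,.1 if x>25 else .094],(0,0,255))
for a in(-1,1):
  for b in(-1,1):
    dot(p0+Rt@[a*.0495,b*.0245,.009-.006],(255,0,0)); dot(p0+Rt@[a*.03,b*.009,-.017],(255,255,0))
cv2.imwrite('pics/'+sys.argv[1],img)
E
python3 look.py w7.png
```

```text
[0.536  0.001  0.1365] [0.5358 0.0009 0.1363]
```

View pics/w7.png

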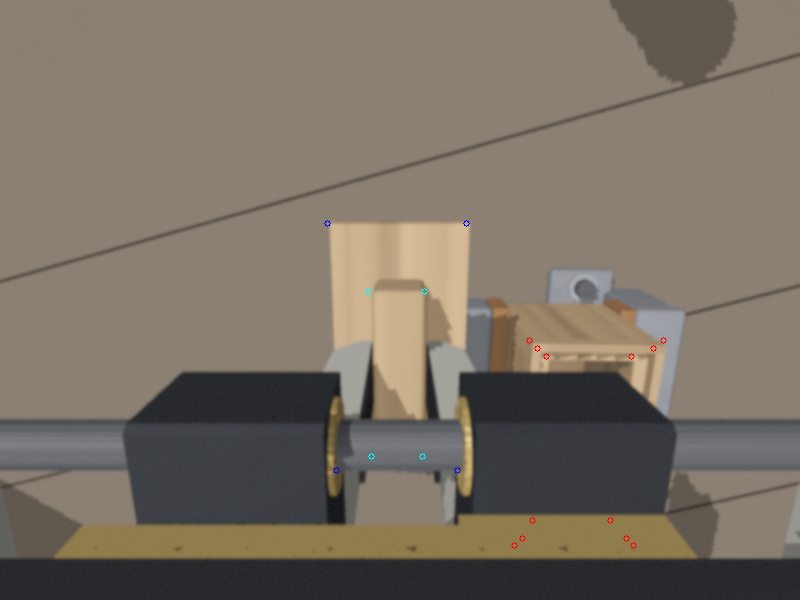

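Lid corners (331,222) and (469,222) sit within 1 mm of the overlay, so it is well centred in the grip. The box's far rim edge is at about row 346 against 340 predicted. Image up is vice +y, so I'll view from the -y side to see the whole front.

Call:
{"op": "step_arm", "data": {
  "motion": [-0.03, 0, 0, 0, 0, 0, -0.06, 0, 0, 0, 0, 0, -0.09, 0, 0, 0, 0, 0, -0.115, 0, 0, 0, 0, 0, -0.12, 0, 0, 0, 0, 0, -0.12, 0, 0, 0, 0, 0, -0.12, 0, 0, 0, 0, 0, -0.12, 0, 0, 0, 0, 0]
}}

```text
time_s: 30.75
tcp_pos: [0.5037, -0.114, 0.1351]
tool_rot: [-2.496, -1.905, -0.0]
contact_force: [0.1, -0.1, -0.8]
gripper_width: 0.0181
```

```bash
python3 look.py w8.png
```

```text
[ 0.5037 -0.114   0.1351] [ 0.5037 -0.114   0.1351]
```

View pics/w8.png

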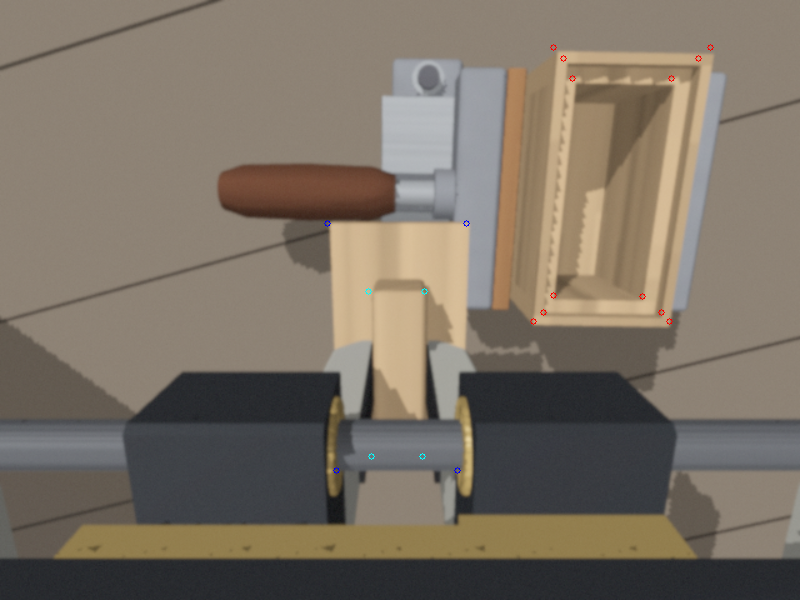

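The whole front shows, with rim corners at (556,52), (714,52), (533,326) and (673,326), square to the tool. It lies about 2 mm further to -y than predicted, and its sideways offset is the same as the lid's. Moving over it with that correction.

Run:
```python
from h import *
for z in(.135,.112,.103): print(rel(np.array([.6059,-.0814,z])+VR@[0,-.002,0],tilt(0)))
```

```text
(array([ 0.0564,  0.09  , -0.    ]), array([-0.1, -0.1,  0.1]))
(array([0.0564, 0.09  , 0.023 ]), array([-0.1, -0.1,  0.1]))
(array([0.0564, 0.09  , 0.032 ]), array([-0.1, -0.1,  0.1]))
```

Call:
{"op": "step_arm", "data": {
  "motion": [0.02, 0.03, 0, 0, 0, 0, 0.04, 0.065, 0, 0, 0, 0, 0.0564, 0.09, 0, 0, 0, 0, 0.0564, 0.09, 0, 0, 0, 0, 0.0564, 0.09, 0.008, 0, 0, 0, 0.0564, 0.09, 0.016, 0, 0, 0, 0.0564, 0.09, 0.021, 0, 0, 0, 0.0564, 0.09, 0.021, 0, 0, 0]
}}

```text
time_s: 31.6
tcp_pos: [0.6041, -0.0844, 0.1129]
tool_rot: [-2.496, -1.902, 0.002]
contact_force: [1.0, 0.3, 0.2]
gripper_width: 0.0178
```

Call:
{"op": "step_arm", "data": {
  "motion": [0, 0, 0, 0, 0, 0, 0, 0, 0, 0, 0, 0, 0, 0, 0.001, 0, 0, 0, 0, 0, 0.002, 0, 0, 0, 0, 0, 0.003, 0, 0, 0, 0, 0, 0.004, 0, 0, 0, 0, 0, 0.005, 0, 0, 0, 0, 0, 0.005, 0, 0, 0]
}}

```text
time_s: 32.4
tcp_pos: [0.605, -0.0843, 0.1087]
tool_rot: [-2.496, -1.903, 0.0]
contact_force: [0.2, -0.6, -0.2]
gripper_width: 0.0178
```

Call:
{"op": "step_arm", "data": {
  "motion": [0.001, 0, -0.001, 0, 0, 0, 0.001, 0, 0, 0, 0, 0, 0.001, 0, 0.001, 0, 0, 0, 0.001, 0, 0.002, 0, 0, 0, 0.001, 0, 0.003, 0, 0, 0, 0.001, 0, 0.003, 0, 0, 0, 0.001, 0, 0.003, 0, 0, 0, 0.001, 0, 0.003, 0, 0, 0]
}}

```text
time_s: 33.2
tcp_pos: [0.6054, -0.0833, 0.1059]
tool_rot: [-2.497, -1.904, 0.0]
contact_force: [0.5, 0.4, -0.3]
gripper_width: 0.0176
```

Call:
{"op": "step_arm", "data": {
  "motion": [0, 0, 0.0005, 0, 0, 0, 0, 0, 0.001, 0, 0, 0, 0, 0, 0.0015, 0, 0, 0, 0, 0, 0.002, 0, 0, 0, 0, 0, 0.0025, 0, 0, 0, 0, 0, 0.003, 0, 0, 0, 0, 0, 0.003, 0, 0, 0, 0, 0, 0.003, 0, 0, 0]
}}

```text
time_s: 34.0
tcp_pos: [0.6054, -0.0833, 0.103]
tool_rot: [-2.497, -1.904, 0.0]
contact_force: [-0.2, 0.1, 1.6]
gripper_width: 0.0178
```

Call:
{"op": "step_arm", "data": {
  "motion": [0, 0, 0.0005, 0, 0, 0, 0, 0, 0.001, 0, 0, 0, 0, 0, 0.001, 0, 0, 0, 0, 0, 0.001, 0, 0, 0, 0, 0, 0.001, 0, 0, 0, 0, 0, 0.001, 0, 0, 0, 0, 0, 0.001, 0, 0, 0, 0, 0, 0.001, 0, 0, 0]
}}

```text
time_s: 34.8
tcp_pos: [0.6054, -0.0833, 0.103]
tool_rot: [-2.497, -1.904, -0.0]
contact_force: [-5.8, 0.2, 12.3]
gripper_width: 0.0179
```

Seated: z stopped at 0.103, as expected, with 12 N. Releasing and withdrawing.

Call:
{"op": "step_arm", "data": {
  "motion": [0, 0, -0.001, 0, 0, 0, 0, 0, -0.001, 0, 0, 0, 0, 0, -0.001, 0, 0, 0, 0, 0, -0.001, 0, 0, 0, 0, 0, -0.02, 0, 0, 0, 0, 0, -0.05, 0, 0, 0, 0, 0, -0.09, 0, 0, 0, -0.03, 0, -0.12, 0, 0, 0],
  "grip": 0.4
}}

```text
time_s: 35.6
tcp_pos: [0.5983, -0.1107, 0.224]
tool_rot: [-2.495, -1.908, -0.002]
contact_force: [0.8, -1.6, -0.8]
gripper_width: 0.0559
```

Call:
{"op": "step_arm", "data": {
  "motion": [-0.03, 0, -0.01, 0, 0, 0, -0.05, 0, -0.01, 0, 0, 0, -0.05, 0, -0.01, 0, 0, 0, -0.05, 0, -0.01, 0, 0, 0, -0.05, 0, -0.01, 0, 0, 0, -0.05, 0, -0.01, 0, 0, 0, -0.05, 0, -0.01, 0, 0, 0, -0.05, 0, -0.01, 0, 0, 0]
}}

```text
time_s: 36.4
tcp_pos: [0.5845, -0.1602, 0.2317]
tool_rot: [-2.496, -1.904, 0.0]
contact_force: [0.7, 0.3, 1.4]
gripper_width: 0.0559
```

```bash
python3 look.py w9.png; python3 -c "
import cv2;a=cv2.imread('pics/raw_w9.png');cv2.imwrite('pics/w9.png',cv2.resize(a[60:360,120:520],(800,600)))"
```

```text
[ 0.5845 -0.1602  0.2317] [ 0.5844 -0.1604  0.2317]
```

View pics/w9.png

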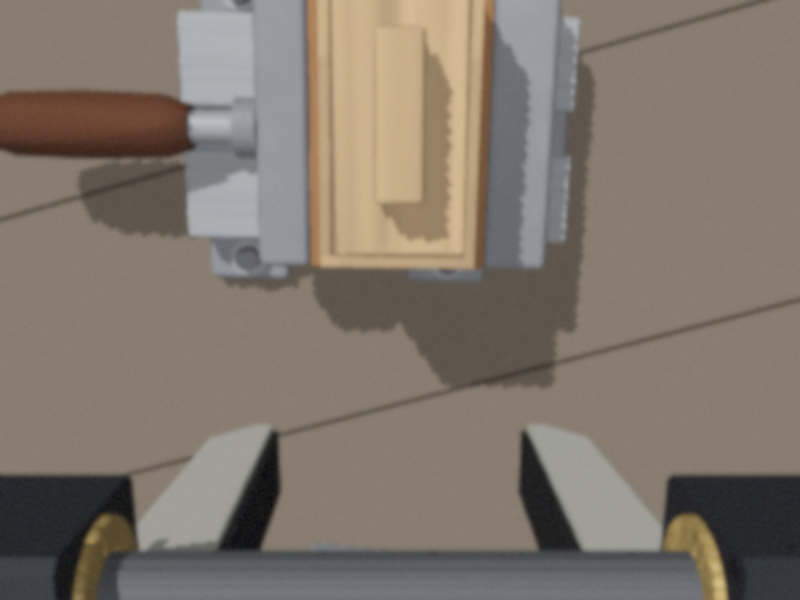

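Run:
```python
from h import *
np.set_printoptions(precision=1,suppress=True)
d=np.load('shot.npz');c9=dict(world_to_cam=d['W'],intrinsics=d['K'])
def T(Rm,p): M=np.eye(4);M[:3,:3]=Rm;M[:3,3]=p;return M
X=d['W']@T(d['Rt'],d['p'])
W8=X@np.linalg.inv(T(R.from_rotvec([-2.496,-1.905,0]).as_matrix(),[.5037,-.114,.1351]))
c8=dict(world_to_cam=W8,intrinsics=d['K'])
b0=np.array([.4364,-.0347,0])
v=lambda c,u,z:(VR.T@(onz(c,u,z)-b0))[:2]*1e3
f=.8
print('w8 jaw ends',v(c8,(485*f,68*f),.055),v(c8,(480*f,308*f),.055),'box',v(c8,(635*f,52*f),.1),v(c8,(603*f,326*f),.1))
print('handle',v(c8,(305*f,191*f),.044))
q=lambda x,y:(120+x/2,60+y/2)
print('w9 jaw end',v(c9,q(283,264),.055),v(c9,q(515,267),.054),'box',v(c9,q(400,268),.1),'handle',v(c9,q(90,123),.044))
img=cv2.imread('pics/raw_w9.png')
```

```text
w8 jaw ends [127.3  56.1] [130.1 -62.2] box [177.3  53.2] [177.  -57.4]
handle [37.1 -1.5]
w9 jaw end [124.7 -62.4] [229.2 -63.7] box [177.3 -57.6] handle [39.6 -1.3]
```

The lid sits inside the rebate with an even gap all round: rim at about (330–475, 250) in the crop, handle up. The jaws are tight on both sides, and the box centre is within about 1 mm of the jaw middle. Handing in.

```bash
python3 -c "
from rig import manip
print(manip.job_done())"
```

```text
the job is handed in; nothing more can be done
None
```

The job is done and handed in at about 36 s of the 72 s allowed; no verdict was reported. In the order asked, I:
- pulled the jaw open about 35 mm;
- turned the box a quarter turn so its open front faces up and set it on the vice bed;
- pushed the jaw back in;
- laid the lid in the rebate, handle up.

**Last checks:**
- **Clamp:** the jaw stopped at its original snug position and moved no further as the push force rose to about 21 N.
- **Box position:** the close-up pictures put the box centre about 1 mm from the middle of the jaws, and it looks square.
- **Lid:** it went down without side force and stopped at the expected height with 12 N of press. The last picture shows it inside the rim with an even gap.
- **Other things on the bench:** I did not take a final picture of them. The arm's path stayed clear of them throughout.

**Checks that disagreed:**
- **Vice handle:** the first camera estimate was about 3 mm off sideways. I corrected it from the measured force when I gripped it.
- **Box grasp:** a camera correction of about 4 mm before gripping the box proved wrong and pressed the box against the fixed cheek with roughly 20 N. I backed off before lifting.
- **Lid position:** the top and wrist cameras differed by about 6–9 mm on where the lid lay. A close look with the lid in the gripper agreed with the wrist camera.

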